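# Kit the yellow pot's station of the parts carousel and present it at the front

## Robot

A 6-joint arm with a two-finger parallel gripper is mounted at the origin on a cart in front of the work surface, level with it; the furniture and walls round the work are solid. World frame = base frame: x ahead of the robot, y to its left, z up, the work surface at z = 0. Lengths are in mm, angles in degrees, forces in N, time in s.
With the tool pointing down it reaches from about 300 to 850 mm from the base axis. Payload 4.2 kg.
Tool frame: the origin (TCP) lies at the very end of the fingers, on their centre line; the grasp point (between the pads) lies 19 mm behind it (env.tcp_to_grasp is the distance from the TCP to the grasp point, in mm); z points along the fingers, y is the line along which they close (so a half turn about z gives the same grasp; the last joint's range is limited). The gripper opens to 91 mm and grips with 3 to 60 N. Pads are 32 mm wide; open, the fingers measure 118 mm over their backs; the gripper's body (76 mm by 178 mm) begins 60 mm behind the grasp point.
Start: joints at [-73.109, 18.312, 89.639, -0, 72.044, -1.146], TCP at [178.038, -546.759, 213.976] pointing down, gripper open.
Joint ranges: [-177.97, 177.97], [-48.28, 115.42], [12.27, 149.76], [-77.06, 257.06], [2.81, 150.46], [-146.56, 146.56]. Speed limits (degrees/s): [147.25, 147.25, 180, 180, 180, 180].

## Interface

Orientations are given as [roll, pitch, yaw] about the fixed x, y, z axes, in that order (R = Rz(yaw) Ry(pitch) Rx(roll)).
In Python, from workcell import env gives the robot as it stands.
- The arm moves only by the tool move_arm, never from a script. Its argument "plan" is a list of rows, each a list of 3 entries, a list of its own where there are three numbers: the shift along the world's x, y, z in cm, then the turn about the world's z in degrees, then the closure, from 0 (fully open) to 1 (shut). In form: [[[x, y, z], turn, claw], ...]. A call has 1 to 5 rows; each row shifts and turns the commanded pose from where the row before left it; what a row does not reach is not made up. A row lasts 1/10 s, in which the tool goes at most 50 mm and 8.59 degrees, less where a joint would pass 70% of its speed; a pose out of reach is approached as far as the arm can. A call is refused whole if a number of a shift passes 5 or a number of a turn 8.59, either way. A call with a gripper value outside its range is refused whole. The fingers move at their own pace and stop on an object; "squeeze" is the grip in N (left out, the last holds). Time passes only in rows, so rows that do not move let the fingers close. It gives the time, the measured TCP pose, the force, the opening and the grip force at its end, in the units of the state.
- env.state(): the state, without advancing time (a new reading comes with each control period).
- env.grab_frame(name): name is "side" or "top" or "wrist"; returns a dict with "frame" (384x512x3 uint8, red, green, blue), "z_map" (384x512 float32, mm along the optical axis (not along the pixel's ray), 0 where there is no reading), "fovy" (degrees; the focal length in pixels is half the picture's height over the tangent of half this angle, whatever the lens; pixels are square), "cx", "cy" (the principal point, pixels), "position" and "orientation" of the camera in the world. Camera axes: x right, y down, z forward; pixel columns grow to the right and rows downward; lengths in mm; the calibration is good to about 2 mm. The wrist camera is an equidistant fisheye: a pixel r from the principal point sees the ray r / f radians off the axis. A picture is of the moment at which its call begins.
- env.job_done(): hands the job in; it is judged then, once.
Trained networks look in a picture, given as the dict that the camera call returned (one of the last four; its "shot" number tells which), for a name from the list of things; names that differ only in an ending like _2 or _b are one class to them, and where a whole thing is asked for, a point or a joint stands for the part that bears it (a point fixed in the world has none). Each returns a list of dicts, best first, with "score" (0 to 1); they miss things now and then, are a little off and sometimes report something else, mostly with a low value. They report only what shows in the picture. A call takes as long as a camera call.
- env.search_frame(picture, label): "point" ([column, row] in pixels, amid what is visible of it).
- env.landmark_of(picture, label): "point" ([column, row] in pixels: a listed point, or the origin of a listed thing).
The state is a dict: "time_s": time; "qpos": joint angles; "qvel": joint speeds; "effort": joint torques, N m; "ee_pos": TCP position; "ee_rot": TCP orientation; "force": force on the tool from outside, world axes, zero at the start; "torque": the same for the moment, N m; "gripper_width": finger opening in mm; "gripper_force": force on a finger pad.
Only numpy, scipy, OpenCV 4.12 (cv2) and the standard library are available. Lean on these libraries where they do the work, as an engineer would, in place of code of your own. Each camera call takes 0.05 s, during which the arm holds its last target. There are 200 camera calls.

## Task

Kit the yellow-lidded pot's station on the parts carousel: thread the wide brass collar, then the narrow dark steel collar on top of it, fully home on the steel post belonging to that pot (the post just counter-clockwise of it, seen from above). Only then turn the carousel by its black centre knob until the yellow-lidded pot stands squarely at the red arrow in front, and finish still gripping the knob and holding the carousel still there. Leave the pots standing in their seats and the other things on the bench where they lie.

Things in the scene. Friction and masses are not known exactly. Their poses are not given: they have to be found in the camera images.
- stand: fixed round blue foot of the carousel, 200 mm across, with a tongue at its front that carries a red arrow; origin on the bench, on the carousel's axis; its -x axis points from the carousel's axis to the arrow (the front, roughly toward the robot); y level, z up
- pointer (a point): tip of the red arrow, 135 mm in front of the carousel's axis, 30 mm above the bench; the arrow points at the axis
- platter (a joint): turning angle of the carousel's platter (grey painted disc, 250 mm diameter, 14 mm thick, top at z 30 mm) in rad, 0 at the start, growing counter-clockwise seen from above, free from -3.1 to 3.1; stays where it is left (friction about 0.12 N m)
- grip_knob: black round fluted knob at the platter's centre, fixed to the platter and turning with it: stem 20 mm diameter up to 15 mm, head 38 mm diameter from 15 to 45 mm above the platter's top; origin on the axis at the platter's top face (z 30 mm), z up. Turn and hold the carousel by gripping the head from above across its diameter
- pot_yellow: screw-lid parts pot with white body and yellow lid, diameter 36 mm at the lid (34 at the body), 39 mm tall, about 0.04 kg, standing loose in a seat of the platter; origin at the centre of its underside, z up
- pot_blue: screw-lid parts pot with white body and blue lid, diameter 36 mm at the lid (34 at the body), 39 mm tall, about 0.04 kg, standing loose in a seat of the platter; origin at the centre of its underside, z up
- pot_grey: screw-lid parts pot with white body and grey lid, diameter 36 mm at the lid (34 at the body), 39 mm tall, about 0.04 kg, standing loose in a seat of the platter; origin at the centre of its underside, z up
- wide_collar: brass collar (thick ring), outer diameter 40 mm, bore 15.4 mm, 18 mm high, 0.09 kg, lying flat on the bench right of the carousel; origin at the centre of its underside, z along its bore
- narrow_collar: dark steel collar (thick ring), outer diameter 30 mm, bore 15.4 mm, 18 mm high, 0.05 kg, lying flat on the bench right of the carousel; origin at the centre of its underside, z along its bore
- seat_a (a point): centre of seat a, a shallow black ring (outer diameter 45 mm, 4 mm high) on the platter's top face (z 30 mm), 95 mm from the platter's axis; one pot stands in it, which pot varies (yellow in seat a or b). Turns with the platter
- seat_b (a point): centre of seat b, a shallow black ring (outer diameter 45 mm, 4 mm high) on the platter's top face (z 30 mm), 95 mm from the platter's axis; one pot stands in it, which pot varies (yellow in seat a or b). Turns with the platter
- post_a (a point): foot of steel locating post a: on the post's axis, at the platter's top face (z 30 mm). Post 11 mm diameter, 50 mm tall, its top 7 mm tapering to 5 mm; fixed on the platter 95 mm from the platter's axis, 42 degrees counter-clockwise (seen from above) from seat a and 68 mm from it; it belongs to the pot in that seat. z is up; turns with the platter
- post_b (a point): foot of steel locating post b: on the post's axis, at the platter's top face (z 30 mm). Post 11 mm diameter, 50 mm tall, its top 7 mm tapering to 5 mm; fixed on the platter 95 mm from the platter's axis, 42 degrees counter-clockwise (seen from above) from seat b and 68 mm from it; it belongs to the pot in that seat. z is up; turns with the platter
- side_cutters: orange-handled side cutters lying on the bench, 118 mm long, a bystander; origin at the centre of its underside
- plug_gauge: white and steel plug gauge lying on the bench, 94 mm long, a bystander; origin at the centre of its underside
- driver_yellow: screwdriver with yellow handle lying on the bench, 151 mm long, a bystander; origin at the centre of its underside
- tube_1: white flat tube lying on the bench, 126 mm long, a bystander; origin at the centre of its underside

How it is judged:
By the outcome, as a careful person would: the job done as asked, in the order asked, and still so for the second after the job is handed in, while the arm keeps its last pose, push and grip.
It also fails if it takes over 67 s, if anything falls off the work surface, if the arm or the gripper's body presses on something with over 40 N, if the wrist force passes 120 N, or if a joint passes its speed limit or range.

## Working session

There is one attempt and no reset: what is moved stays moved. The work goes in short steps, Python scripts to look and compute and a tool call to move; the robot and the scene stay as the last step left them, time stands still between calls to the robot, and variables do not carry over. Pictures are saved under pics/ and viewed, at most 10 in all, crops included, and the job is handed in when it is done.

Besides the shell and the picture viewer there is one more tool, called after "Call:" as name(argument=value, ...) on one line, values as JSON. move_arm: Moves the arm, as the interface text tells. Its arguments: {"type":"object","properties":{"plan":{"type":"array","items":{"type":"array"}},"squeeze":{"type":"number"}},"required":["plan"]}

```bash
mkdir -p pics; cat > h.py <<'E'
import numpy as np, cv2
from scipy.spatial.transform import Rotation as R
from workcell import env
def cam(n,save=None):
    p=env.grab_frame(n)
    if save: cv2.imwrite('pics/'+save,p['frame'][:,:,::-1])
    return p
def rot(p):
    o=np.array(p['orientation'],float)
    if o.shape==(3,3): return o
    return R.from_euler('xyz',o,degrees=True).as_matrix() if o.size==3 else R.from_quat(o).as_matrix()
def ray(p,u,v,fish=False):
    f=192/np.tan(np.radians(p['fovy'])/2); d=np.array([u-p['cx'],v-p['cy']])
    if fish:
        r=np.linalg.norm(d); th=r/f; c=np.array([*(d/max(r,1e-9)*np.sin(th)),np.cos(th)])
    else: c=np.array([*(d/f),1])
    return rot(p)@c
def at_z(p,uv,z,fish=False):
    d=ray(p,*uv,fish); o=np.array(p['position']); return o+d*(z-o[2])/d[2]
E
python3 - <<'E'
from h import *
for n in ['side','top']:
    p=cam(n,n+'0.png'); print(n,p['fovy'],p['cx'],p['cy'],p['position'],p['orientation'])
    zs=dict(pot_yellow=30,pot_blue=30,pot_grey=30,wide_collar=0,narrow_collar=0,grip_knob=30,post_a=30,seat_a=30,pointer=30)
    for k,z in zs.items():
        for d in env.landmark_of(p,k)[:3]:
            print(k,round(d['score'],2),np.round(d['point'],1),np.round(at_z(p,d['point'],z),1))
print(env.state())
E
```

```text
side 52.263319656648584 257.9102217291737 195.03331802779897 [ 439.59896053 -972.76554327  529.84722057] [-1.16272482e+02  7.25206778e-02 -4.93665681e+00]
pot_yellow 0.46 [215.5 158.1] [401.  346.2  30. ]
pot_blue 0.66 [237.1 178.2] [470.9 161.7  30. ]
pot_grey 0.6 [259.7 156.8] [559.3 345.1  30. ]
wide_collar 0.63 [246.4 241.5] [ 480.8 -158.7    0. ]
narrow_collar 0.46 [254.6 266. ] [ 493.1 -260.     0. ]
grip_knob 0.52 [235.1 173.3] [466.  201.8  30. ]
post_a 0.96 [257.1 171.4] [538.6 211.2  30. ]
post_a 0.7 [209.4 165.6] [381.  276.4  30. ]
seat_a 0.86 [235.9 175.4] [467.9 184.3  30. ]
seat_a 0.79 [213.  160.3] [392.4 325.2  30. ]
seat_a 0.17 [210.6 167. ] [385.4 263.3  30. ]
pointer 0.73 [323.4 231.7] [ 667. -178.   30.]
pointer 0.69 [254.5 267.7] [ 489.4 -306.2   30. ]
pointer 0.46 [197.3 166.9] [340.6 268.2  30. ]
top 44.338097482127814 258.44712081171 191.3489060312851 [ 291.29358968   51.01553788 1208.7596029 ] [-1.69587074e+02 -7.06266391e-02 -9.07142105e+01]
pot_yellow 0.5 [135.2 234.5] [401.9 356.4  30. ]
pot_blue 0.68 [196.4 205.2] [474.2 204.2  30. ]
pot_blue 0.62 [322.8
[... 590 characters left out ...]
5.4] [349.1 276.2  30. ]
{'time_s': 1.0, 'qpos': array([-7.31090447e+01,  1.83130464e+01,  8.96377094e+01,  1.23893863e-05,
        7.20445490e+01, -1.14615527e+00]), 'qvel': array([ 0.02098106, -0.02993732, -0.00880136,  0.06333398, -0.13283284,
        0.0299583 ]), 'effort': array([ 1.96387904e-03, -4.12355125e+01, -2.32234848e+01,  7.28505501e-02,
        3.76824697e-02, -1.02793260e-05]), 'ee_pos': array([ 178.04492044, -546.76740617,  213.97318461]), 'ee_rot': array([1.79995305e+02, 8.21339617e-05, 1.80371068e+01]), 'force': array([ 0.02090336,  0.0131548 , -0.30748045]), 'torque': array([ 0.01005334,  0.04129707, -0.00472993]), 'gripper_force': 0.0, 'gripper_width': 91.33632494276954}
```

View pics/top0.png

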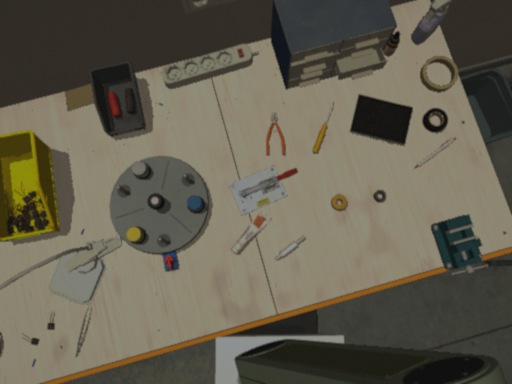

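View pics/side0.png

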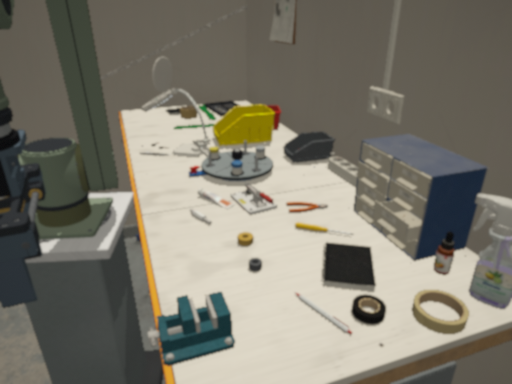

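The top view shows the knob at (156,201), yellow pot (134,234), blue (195,203), grey (141,170), the yellow pot's post near (167,240), arrow (170,262), brass collar (339,202) and steel collar (379,196). Now I'll refine these with depth.

```bash
cat >> h.py <<'E'
def cloud(p):
    f=192/np.tan(np.radians(p['fovy'])/2); v,u=np.mgrid[:384,:512]; z=p['z_map']
    c=np.stack([(u-p['cx'])/f*z,(v-p['cy'])/f*z,z],-1)
    return c@rot(p).T+np.array(p['position'])
E
python3 - <<'E'
from h import *
from scipy import ndimage as nd
p=cam('top'); P=cloud(p); ok=p['z_map']>0
def rep(mask,mn=4):
    L,n=nd.label(mask)
    for i in range(1,n+1):
        m=L==i
        if m.sum()<mn: continue
        v,u=np.nonzero(m); q=P[m]; print(m.sum(),'px',u.mean().round(1),v.mean().round(1),'ctr',q.mean(0).round(1),'mid',((q.min(0)+q.max(0))/2).round(1),'zmax',q[:,2].max().round(1),p['frame'][m].mean(0).round())
box=np.zeros((384,512),bool); box[150:272,105:215]=1
print('tall'); rep(ok&box&(P[...,2]>58))
box[:]=0; box[180:225,320:400]=1
print('collars'); rep(ok&box&(P[...,2]>10))
box[:]=0; box[150:258,105:215]=1
m=(ok&box&(P[...,2]>22)&(P[...,2]<38))
q=P[m]; (c,s,a)=cv2.minAreaRect(q[:,:2].astype(np.float32)); c2,r=cv2.minEnclosingCircle(q[:,:2].astype(np.float32)); print('platter',c,s,a,c2,r,q.mean(0))
f=p['frame'].astype(int); red=(f[...,0]>f[...,1]+60)&(f[...,0]>f[...,2]+60); red[:245]=0; red[:,:150]=0;red[:,190:]=0;red[275:]=0
q=P[red&ok]; print('red',red.sum(),q.mean(0),q.min(0),q.max(0)); print(q[np.argmax(q[:,0])])
E
```

```text
tall
180 px 139.0 168.0 ctr [563.2 342.6  68.8] mid [564.2 343.4  67.7] zmax 76.5 [101.  99.  90.]
23 px 185.7 176.8 ctr [538.5 225.8  73.7] mid [540.1 226.8  72.6] zmax 84.6 [64. 61. 55.]
24 px 119.7 188.0 ctr [512.3 387.   73.5] mid [512.6 387.6  72.8] zmax 85.6 [63. 61. 54.]
211 px 155.5 201.2 ctr [478.4 298.3  74.6] mid [480.  300.2  70.7] zmax 81.9 [58. 56. 51.]
174 px 194.1 202.5 ctr [474.9 204.9  69.3] mid [475.5 205.5  67.5] zmax 76.2 [42. 64. 83.]
193 px 133.5 234.0 ctr [399.6 350.4  69. ] mid [399.8 351.5  67.3] zmax 74.9 [128. 114.  43.]
23 px 160.6 239.0 ctr [386.  283.3  75.1] mid [386.2 284.6  71.4] zmax 83.5 [66. 64. 57.]
12 px 105.5 246.2 ctr [370.6 415.4  73.1] mid [371.5 415.4  72.2] zmax 77.2 [104. 102.  89.]
collars
90 px 379.8 195.4 ctr [ 495.8 -264.4   17.7] mid [ 495.9 -264.8   17.1] zmax 24.0 [60. 57. 52.]
169 px 338.9 201.8 ctr [ 480.2 -158.7   18.5] mid [ 480.7 -158.4   17.8] zmax 24.4 [116.  89.  43.]
platter (475.76678466796875, 300.5679626464844) (250.88720703125, 258.0234375) 86.5013198852539 (459.9309997558594, 318.60943603515625) 152.82679748535156 [473.3970574  301.15704946  30.7925727 ]
red 58 [335.94722191 270.94731049  31.85925277] [320.48535347 262.21243805  23.45159597] [349.96453818 280.71373619  37.39350711]
[349.96453818 272.92534178  31.83157772]
```

Call:
move_arm(plan=[[[2.5,3.2,-0.5],7,0],[[2.5,3.2,-0.5],7,0],[[2.5,3.2,-0.5],7,0],[[2.5,3.2,-1],7,0],[[2.5,3.2,-1],7,0]])

```text
time_s: 1.55
ee_pos: [303.9, -385.6, 179.0]
ee_rot: [179.9, 0.0, 53.3]
force: [0.9, -1.2, -0.0]
gripper_width: 91.3
gripper_force: 0.0
```

Call:
move_arm(plan=[[[2.5,3.2,-1],7,0],[[2.5,3.2,-1],7,0],[[2.5,3.2,-1],7,0],[[2.5,3.2,-1.5],7,0],[[2.5,3.2,-1.5],7,0]])

```text
time_s: 2.05
ee_pos: [429.1, -225.5, 118.9]
ee_rot: [179.9, 0.0, 88.3]
force: [0.4, 0.0, -0.2]
gripper_width: 91.5
gripper_force: 0.0
```

Call:
move_arm(plan=[[[2.6,3.4,-1],6,0],[[2.6,3.4,-1],5.5,0],[[0,0,0],0,0],[[0,0,0],0,0]])

```text
time_s: 2.45
ee_pos: [480.2, -158.2, 98.8]
ee_rot: [-180.0, -0.0, 99.6]
force: [0.3, -0.4, 0.3]
gripper_width: 91.2
gripper_force: 0.0
```

```bash
python3 - <<'E'
from h import *
s=env.state(); print(s['time_s'],s['ee_pos'],s['ee_rot'],s['force'])
p=cam('wrist','w1.png'); print(p['fovy'],p['cx'],p['cy'],p['position'],p['orientation'])
for k in ['wide_collar','narrow_collar']:
    for d in env.landmark_of(p,k)[:2]: print(k,d['score'],d['point'],at_z(p,d['point'],0,True))
    for d in env.search_frame(p,k)[:2]: print(k,d['score'],d['point'],at_z(p,d['point'],14,True))
E
```

```text
2.45 [ 480.16179333 -158.18778588   98.75615282] [-1.79953416e+02 -4.90464188e-04  9.96320420e+01] [ 0.3059114  -0.40060401  0.34508546]
65.70646984690485 258.58945164376814 190.18638824187494 [467.63466896 -78.17268631 268.38925395] [ 1.63175705e+02 -2.46486713e-02  9.57047259e+00]
wide_collar 0.73 [258.8, 192.0] [ 481.73531589 -159.91184285    0.        ]
wide_collar 0.92 [262.1, 198.3] [ 484.92340384 -161.01625595   14.        ]
narrow_collar 0.68 [254.5, 283.3] [ 494.36669588 -262.61531769    0.        ]
narrow_collar 0.81 [257.7, 295.3] [ 498.7862734  -267.89152296   14.        ]
```

Call:
move_arm(plan=[[[0.1,-0.1,-3.5],0,0],[[0,0,-3.0],0,0],[[0,0,-2.0],0,0],[[0,0,-1.0],0,0.3],[[0,0,0],0,0.5]], squeeze=25)

```text
time_s: 3.2
ee_pos: [480.1, -160.2, 3.2]
ee_rot: [-179.9, -0.1, 99.5]
force: [1.0, 0.3, 0.3]
gripper_width: 78.2
gripper_force: 0.0
```

Call:
move_arm(plan=[[[0,0,0],0,1],[[0,0,0],0,1],[[0,0,0],0,1],[[0,0,0],0,1],[[0,0,0],0,1]])

```text
time_s: 3.7
ee_pos: [481.2, -159.8, 4.5]
ee_rot: [180.0, 0.0, 99.5]
force: [-0.7, -0.4, 3.5]
gripper_width: 39.5
gripper_force: 25.0
```

Call:
move_arm(plan=[[[0,0,3],0,1],[[0,1,4.5],0,1],[[-0.8,3.8,2],0,1],[[-1,4.4,1.5],0,1],[[-1,4.4,1],0,1]])

```text
time_s: 4.2
ee_pos: [453.0, -22.6, 125.3]
ee_rot: [179.9, 0.0, 99.4]
force: [-0.3, -0.0, -1.3]
gripper_width: 39.6
gripper_force: 25.0
```

Call:
move_arm(plan=[[[-1,4.4,0],0,1],[[-1,4.4,0],0,1],[[-1,4.4,0],0,1],[[-1,4.4,0],0,1],[[-1,4.4,0],0,1]])

```text
time_s: 4.7
ee_pos: [402.1, 197.9, 124.1]
ee_rot: [180.0, 0.0, 99.5]
force: [0.7, 0.6, -1.9]
gripper_width: 39.9
gripper_force: 25.0
```

Call:
move_arm(plan=[[[-1,4.4,0],0,1],[[-0.7,3.8,0],0,1],[[0,0.5,0],0,1],[[0,0,0],0,1],[[0,0,0],0,1]])

```text
time_s: 5.2
ee_pos: [385.8, 282.3, 123.7]
ee_rot: [-180.0, 0.1, 99.5]
force: [0.4, 0.1, -1.3]
gripper_width: 39.1
gripper_force: 25.0
```

```bash
python3 - <<'E'
from h import *
s=env.state(); print(s['time_s'],s['ee_pos'],s['ee_rot'],s['force'],s['gripper_width'])
p=cam('wrist','w2.png')
for k,z in dict(post_a=30,pot_yellow=34,grip_knob=30,pointer=30,seat_a=30,wide_collar=s['ee_pos'][2]-4).items():
    for d in env.landmark_of(p,k)[:2]: print(k,d['score'],d['point'],at_z(p,d['point'],z,True))
E
```

```text
5.2 [385.80354714 282.28108374 123.73361101] [-1.79956472e+02  5.47699896e-02  9.95301260e+01] [ 0.36120069  0.06884345 -1.32021046] 39.061240533180616
post_a 0.58 [260.4, 190.5] [388.33528159 283.64745553  30.        ]
post_a 0.57 [390.2, 260.4] [542.42394412 227.94650186  30.        ]
pot_yellow 0.89 [290.0, 122.6] [403.27711725 349.94604692  34.        ]
grip_knob 0.97 [358.4, 190.0] [481.2910629  299.62853713  30.        ]
pointer 0.87 [216.8, 191.5] [348.3930573  276.00378375  30.        ]
pointer 0.52 [359.6, 189.6] [482.41490666 300.22361949  30.        ]
wide_collar 0.83 [255.2, 229.7] [384.32303579 284.11336808 119.73361101]
```

View pics/w2.png

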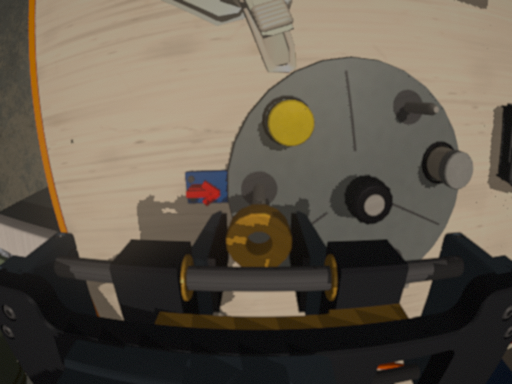

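The wrist view shows the collar at (259,238) held between the pads, the post behind it at (260,188), yellow lid at (290,122), knob at (372,202), and arrow tip at (220,193). I'll measure the collar relative to the post.

```bash
cat >> h.py <<'E'
def fcloud(p):
    f=192/np.tan(np.radians(p['fovy'])/2); v,u=np.mgrid[:384,:512]; z=p['z_map']
    dx,dy=u-p['cx'],v-p['cy']; r=np.hypot(dx,dy)+1e-9; t=np.tan(r/f)/r
    return np.stack([dx*t*z,dy*t*z,z],-1)@rot(p).T+np.array(p['position'])
def circ(q):
    A=np.c_[2*q,np.ones(len(q))]; s=np.linalg.lstsq(A,(q**2).sum(1),rcond=None)[0]; return s[:2],np.sqrt(s[2]+s[:2]@s[:2])
E
python3 - <<'E'
from h import *
p=cam('wrist'); P=fcloud(p); ok=p['z_map']>0
def rep(n,m):
    q=P[m&ok]; print(n,len(q),'mean',q.mean(0).round(1),'mid',((q.max(0)+q.min(0))/2).round(1),'min',q.min(0).round(1),'max',q.max(0).round(1))
def box(u0,u1,v0,v1):
    b=np.zeros((384,512),bool); b[v0:v1,u0:u1]=1; return b
Z=P[...,2]
rep('ylid',box(255,325,90,155)&(Z>60)); rep('knob',box(335,400,165,230)&(Z>68)); rep('post',box(240,280,165,205)&(Z>45)&(Z<95))
rep('post b',box(390,445,85,125)&(Z>45)&(Z<95))
f=p['frame'].astype(int); br=box(222,296,200,272)&(f[...,0]>f[...,2]+35)
rep('collar',br); t=br&ok; zt=np.percentile(Z[t],90); tt=t&(Z>zt-4); rep('coltop',tt)
m=tt.astype(np.uint8); cs,h=cv2.findContours(m,cv2.RETR_CCOMP,cv2.CHAIN_APPROX_NONE)
for c in cs:
    if len(c)>20:
        q=np.array([at_z(p,x[0],zt,True)[:2] for x in c]); print('contour',len(c),circ(q),c.reshape(-1,2).mean(0))
red=box(180,232,165,215)&(f[...,0]>f[...,1]+60)
rep('red',red); q=P[red&ok]; print(q[np.argsort(-q[:,0])[:6]].mean(0))
m=box(225,470,50,270)&(Z>22)&(Z<36)&ok
E
```

```text
ylid 1697 mean [399.9 351.7  67.4] mid [400.5 351.5  65.8] min [382.3 333.6  61.5] max [418.6 369.5  70.1]
knob 1427 mean [477.9 301.7  73.4] mid [480.1 300.4  72.3] min [460.1 280.6  68. ] max [500.1 320.3  76.7]
post 182 mean [385.9 288.5  64.3] mid [386.4 287.5  61.7] min [381.2 284.7  45.1] max [391.5 290.3  78.2]
post b 296 mean [510.4 388.4  65.4] mid [511.9 388.8  62.6] min [507.4 383.5  45.1] max [516.4 394.1  80.1]
collar 3134 mean [386.6 285.5 133.5] mid [387.  248.  106.2] min [367.2 180.6  -2.8] max [406.8 315.3 215.2]
coltop 2554 mean [386.8 285.4 136.3] mid [387.  290.5 174.2] min [367.2 265.8 133.1] max [406.8 315.3 215.2]
contour 182 (array([386.86961248, 284.98434745]), np.float64(18.94647942391019)) [258.14285714 239.4010989 ]
contour 72 (array([386.8660396, 284.6571464]), np.float64(7.672964495527005)) [258.30555556 242.01388889]
red 431 mean [335.9 272.7  29.5] mid [331.6 270.3  15.7] min [312.6 256.9  -0.7] max [350.6 283.7  32.2]
[350.23092876 274.51352065  29.60395168]
```

Call:
move_arm(plan=[[[-0.05,0,-2.5],0,1],[[0,0,-1.5],0,1],[[0,0,-1],0,1],[[0,0,-0.5],0,1],[[0,0,0],0,1]])

```text
time_s: 6.1
ee_pos: [385.5, 283.1, 68.7]
ee_rot: [-180.0, 0.0, 99.5]
force: [0.6, -0.0, -1.1]
gripper_width: 39.7
gripper_force: 25.0
```

Call:
move_arm(plan=[[[0,0,-1.2],0,1],[[0,0,-1.2],0,1],[[0,0,-0.6],0,1],[[0,0,-0.2],0,1],[[0,0,0],0,1]])

```text
time_s: 6.6
ee_pos: [385.8, 283.4, 37.3]
ee_rot: [180.0, -0.0, 99.5]
force: [0.3, -0.1, -1.0]
gripper_width: 39.3
gripper_force: 25.0
```

Call:
move_arm(plan=[[[0,0,0],0,0.35],[[0,0,0],0,0.35],[[0,0,0],0,0.35],[[0,0,3],0,0.35],[[0,0,4],0,0.35]])

```text
time_s: 7.1
ee_pos: [384.3, 282.4, 106.4]
ee_rot: [-179.8, 0.1, 99.5]
force: [0.9, 0.5, -0.4]
gripper_width: 59.3
gripper_force: 0.0
```

Call:
move_arm(plan=[[[0,0,2.5],0,0.2],[[1,-4.4,0],0,0],[[1,-4.4,0],0,0],[[1,-4.4,0],0,0],[[1,-4.4,0],0,0]])

```text
time_s: 7.6
ee_pos: [425.8, 105.8, 132.4]
ee_rot: [179.9, -0.0, 99.6]
force: [0.1, 0.6, -0.1]
gripper_width: 90.7
gripper_force: 0.0
```

```bash
python3 - <<'E'
from h import *
s=env.state(); print(s['time_s'],s['ee_pos'],s['gripper_width'])
p=cam('top'); c=p['frame'][145:275,100:220]; cv2.imwrite('pics/t3.png',cv2.resize(c,None,fx=4,fy=4)[:,:,::-1])
P=cloud(p); Z=P[...,2]; f=p['frame'].astype(int); m=(f[...,0]>f[...,2]+35)&(p['z_map']>0); m[:235]=0;m[252:]=0;m[:,:150]=0;m[:,180:]=0
print(m.sum(),P[m].mean(0),np.percentile(Z[m],[10,50,90]))
E
```

```text
7.6 [425.75123794 105.75851862 132.44087781] 90.7282431259311
160 [384.15354639 283.49473341  48.75403453] [44.59051336 48.25902102 51.63824938]
```

View pics/t3.png

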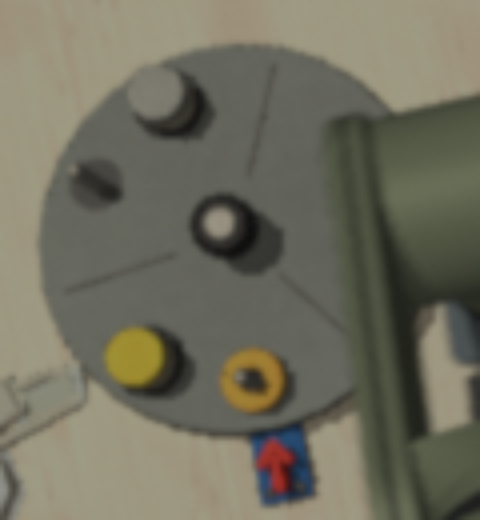

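The crop shows the brass collar seated on the post at (252,380) beside the yellow pot (135,357), with its top at z≈48, so it's home. Next is the steel collar.

Call:
move_arm(plan=[[[0.8,-4.5,0],0,0],[[0.8,-4.5,0],0,0],[[0.8,-4.5,0],0,0],[[0.8,-4.5,-0.5],0,0],[[0.8,-4.5,-0.5],0,0]])

```text
time_s: 8.15
ee_pos: [465.9, -119.5, 122.4]
ee_rot: [179.9, 0.0, 99.5]
force: [1.4, 0.3, 0.4]
gripper_width: 91.1
gripper_force: 0.0
```

Call:
move_arm(plan=[[[0.8,-4.5,-0.5],0,0],[[0.8,-4.5,-1],0,0],[[0.9,-4.5,-1],0,0],[[0.4,-1,0],0,0],[[0,0,0],0,0]])

```text
time_s: 8.65
ee_pos: [494.9, -264.0, 96.7]
ee_rot: [180.0, -0.0, 99.4]
force: [0.2, -0.2, -0.2]
gripper_width: 91.1
gripper_force: 0.0
```

```bash
python3 - <<'E'
from h import *
s=env.state(); print(s['time_s'],s['ee_pos'],s['ee_rot'],s['gripper_width'])
p=cam('wrist'); P=fcloud(p); Z=P[...,2]
d=env.search_frame(p,'narrow_collar')[0]; u,v=map(int,d['point']); print(d, env.landmark_of(p,'narrow_collar')[:1])
m=(Z>13)&(Z<24)&(p['z_map']>0); b=np.zeros_like(m); b[v-35:v+35,u-35:u+35]=1; m&=b
q=P[m]; print(m.sum(),q.mean(0),(q.min(0)+q.max(0))/2,q.min(0),q.max(0))
E
```

```text
8.65 [ 494.91234069 -263.98279771   96.66026348] [ 1.79989166e+02 -1.15474308e-02  9.93925560e+01] 91.12163889811079Traceback (most recent call last):
  File "<stdin>", line 4, in <module>
IndexError: list index out of range
```

```bash
python3 - <<'E'
from h import *
p=cam('wrist'); P=fcloud(p); Z=P[...,2]
m=(Z>13)&(Z<24)&(p['z_map']>0); b=np.zeros_like(m); b[150:245,215:305]=1; m&=b
q=P[m]; print(m.sum(),q.mean(0),(q.min(0)+q.max(0))/2,q.min(0),q.max(0))
E
```

```text
630 [ 496.82809375 -265.12129011   16.55252015] [ 496.92213506 -266.0209569    16.29165692] [ 482.58131552 -280.7035236    13.00015982] [ 511.2629546  -251.3383902    19.58315402]
```

Call:
move_arm(plan=[[[0.2,-0.15,-3.5],0,0],[[0,0,-3.0],0,0],[[0,0,-2.0],0,0.2],[[0,0,-0.8],0,0.4],[[0,0,0],0,0.6]])

```text
time_s: 9.3
ee_pos: [496.1, -262.8, 3.6]
ee_rot: [-179.9, -0.1, 99.6]
force: [0.1, -0.1, 1.2]
gripper_width: 70.2
gripper_force: 0.0
```

Call:
move_arm(plan=[[[0,0,0],0,1],[[0,0,0],0,1],[[0,0,0],0,1],[[0,0,0],0,1],[[0,0,0],0,1]])

```text
time_s: 9.8
ee_pos: [496.6, -264.4, 4.4]
ee_rot: [180.0, 0.0, 99.5]
force: [0.3, -0.0, 2.7]
gripper_width: 29.9
gripper_force: 12.2
```

Call:
move_arm(plan=[[[0,0,3],0,1],[[0,1,4.5],0,1],[[-0.8,3.8,2],0,1],[[-0.9,4.5,1.5],0,1],[[-0.9,4.5,1],0,1]])

```text
time_s: 10.3
ee_pos: [470.6, -125.3, 125.3]
ee_rot: [179.9, 0.0, 99.4]
force: [1.1, 0.9, -0.8]
gripper_width: 29.5
gripper_force: 25.0
```

Call:
move_arm(plan=[[[-0.9,4.5,0],0,1],[[-0.9,4.5,0],0,1],[[-0.9,4.5,0],0,1],[[-0.9,4.5,0],0,1],[[-0.9,4.5,0],0,1]])

```text
time_s: 10.8
ee_pos: [424.9, 100.3, 124.2]
ee_rot: [180.0, -0.0, 99.5]
force: [1.2, -0.9, -0.8]
gripper_width: 29.5
gripper_force: 25.0
```

Call:
move_arm(plan=[[[-0.9,4.5,0],0,1],[[-0.9,4.5,0],0,1],[[-0.9,4.5,0],0,1],[[-0.9,4.5,0],0,1],[[-0.4,0.8,0],0,1]])

```text
time_s: 11.3
ee_pos: [385.1, 290.8, 124.1]
ee_rot: [179.9, -0.1, 99.8]
force: [-0.9, -0.3, -1.1]
gripper_width: 29.4
gripper_force: 25.0
```

Call:
move_arm(plan=[[[0,0,0],0,1],[[0,0,0],0,1]])

```text
time_s: 11.5
ee_pos: [385.3, 285.7, 123.8]
ee_rot: [-180.0, 0.1, 99.5]
force: [-0.1, -0.0, -0.9]
gripper_width: 29.6
gripper_force: 25.0
```

```bash
python3 - <<'E'
from h import *
s=env.state(); print(s['time_s'],s['ee_pos'],s['ee_rot'],s['gripper_width'],s['gripper_force'])
p=cam('wrist','w4.png'); P=fcloud(p); ok=p['z_map']>0; Z=P[...,2]
def box(u0,u1,v0,v1):
    b=np.zeros((384,512),bool); b[v0:v1,u0:u1]=1; return b
def rep(n,m):
    q=P[m&ok]; print(n,len(q),'mean',q.mean(0).round(1),'mid',((q.max(0)+q.min(0))/2).round(1),'min',q.min(0).round(1),'max',q.max(0).round(1))
rep('post',box(235,285,155,207)&(Z>54)&(Z<95)); rep('brass',box(215,300,155,215)&(Z>42)&(Z<52))
m=box(225,295,200,270)&(Z>s['ee_pos'][2]+7)&(Z<s['ee_pos'][2]+20)&(np.hypot(P[...,0]-s['ee_pos'][0],P[...,1]-s['ee_pos'][1])<18)
rep('col',m); h=nd=None
cs,_=cv2.findContours(m.astype(np.uint8),cv2.RETR_CCOMP,cv2.CHAIN_APPROX_NONE)
zt=np.median(Z[m]); 
for c in cs:
    if len(c)>20: print(len(c),circ(np.array([at_z(p,x[0],zt,True)[:2] for x in c])))
cv2.imwrite('pics/w4c.png',cv2.resize(p['frame'][140:280,200:320],None,fx=4,fy=4)[:,:,::-1])
E
```

```text
11.5 [385.32264056 285.66409596 123.75349421] [-1.79959113e+02  6.29281648e-02  9.95391360e+01] 29.62601074742266 24.999728864058852
post 129 mean [385.8 288.7  66.6] mid [386.3 287.6  65.3] min [381.1 284.7  54.1] max [391.5 290.4  76.5]
brass 1138 mean [386.4 287.7  46.7] mid [387.1 285.9  47. ] min [367.3 268.   42. ] max [407.  303.7  51.9]
col 1540 mean [386.1 286.  135.7] mid [386.1 284.5 137.3] min [369.7 269.8 130.8] max [402.4 299.2 143.7]
223 (array([385.95107312, 285.27739907]), np.float64(15.901128895910634))
68 (array([386.22268006, 286.21453759]), np.float64(7.188165215075734))
```

View pics/w4c.png

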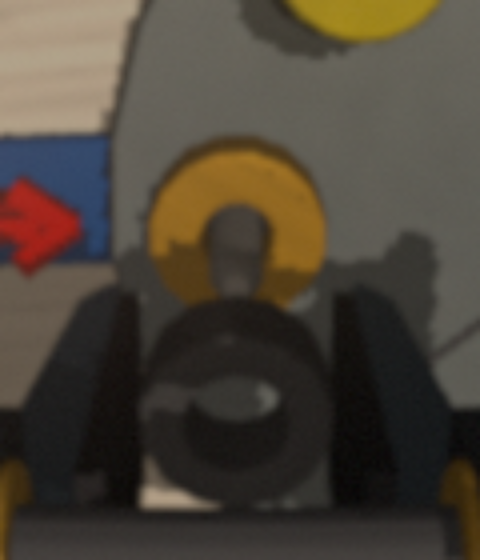

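The crop shows the steel collar held level with the post and the brass collar straight ahead. The bore is about 1.2 mm too far in +y, so I'll correct that and descend.

Call:
move_arm(plan=[[[0,-0.12,-2.0],0,1],[[0,0,-1.5],0,1],[[0,0,-1],0,1],[[0,0,-0.5],0,1],[[0,0,0],0,1]])

```text
time_s: 12.05
ee_pos: [385.6, 284.8, 73.6]
ee_rot: [-180.0, 0.0, 99.5]
force: [0.4, -0.6, 0.4]
gripper_width: 29.3
gripper_force: 25.0
```

Call:
move_arm(plan=[[[0,0,-0.8],0,1],[[0,0,-0.6],0,1],[[0,0,-0.3],0,1],[[0,0,0],0,1]])

```text
time_s: 12.45
ee_pos: [385.2, 285.4, 56.5]
ee_rot: [-180.0, 0.0, 99.5]
force: [0.4, 0.2, 0.1]
gripper_width: 29.3
gripper_force: 25.0
```

Call:
move_arm(plan=[[[0,0,-0.2],0,1],[[0,0,0],0,0.45],[[0,0,0],0,0.45],[[0,0,0],0,0.45],[[0,0,2.5],0,0.45]])

```text
time_s: 12.95
ee_pos: [383.6, 284.2, 78.0]
ee_rot: [-179.7, 0.2, 99.5]
force: [-0.0, 1.0, 0.1]
gripper_width: 49.6
gripper_force: 0.0
```

Call:
move_arm(plan=[[[0,0,4],0,0.4],[[0,0,3],0,0],[[3,0.5,0],5,0],[[0,0,0],0,0],[[0,0,0],0,0]])

```text
time_s: 13.45
ee_pos: [415.3, 290.3, 149.7]
ee_rot: [-179.9, 0.0, 104.5]
force: [-0.6, -0.4, 0.1]
gripper_width: 83.7
gripper_force: 0.0
```

```bash
cat >> h.py <<'E'
def survey(p,yl,kn):
    P=fcloud(p); ok=p['z_map']>0; Z=P[...,2]
    out={}
    for n,g,lo,hi,r in [('lid',yl,60,75,24),('knob',kn,66,80,24)]:
        m=ok&(Z>lo)&(Z<hi)&(np.hypot(P[...,0]-g[0],P[...,1]-g[1])<r); q=P[m]
        out[n]=((q.max(0)+q.min(0))/2)[:2]; print(n,m.sum(),out[n].round(1),q.min(0).round(1),q.max(0).round(1))
    f=p['frame'].astype(int); red=ok&(f[...,0]>f[...,1]+60)&(f[...,2]<f[...,0]-60)&(np.hypot(P[...,0]-338,P[...,1]-272)<30)
    q=P[red]; a=out['knob']; d=a-q[:,:2].mean(0)
    w=np.linalg.svd(q[:,:2]-q[:,:2].mean(0))[2][0]; w*=np.sign(w@d)
    pr=q[:,:2]@w; tip=q[pr>np.percentile(pr,97)][:,:2].mean(0)
    ang=lambda v:np.degrees(np.arctan2(v[1],v[0]))%360
    print('red',len(q),q[:,:2].mean(0).round(1),'tip',tip.round(1),np.hypot(*(tip-a)),'ang cen',ang(-d),'tip',ang(tip-a),'axis',ang(-w),'lid',ang(out['lid']-a),np.hypot(*(out['lid']-a)))
    return P,out
E
python3 - <<'E'
from h import *
s=env.state(); print(s['time_s'],s['ee_pos'],s['ee_rot'],s['gripper_width'])
p=cam('wrist','w5.png'); P,o=survey(p,(400,351),(480,300)); Z=P[...,2]
r=np.hypot(P[...,0]-386.4,P[...,1]-285)
for a,b in [(0,6),(9,14),(16.5,19)]:
    m=(r>a)&(r<b)&(Z<90)&(Z>25); print(a,b,m.sum(),np.percentile(Z[m],[10,50,80,95]))
E
```

```text
13.45 [415.30314765 290.2710141  149.74986735] [-1.79949899e+02  1.16245045e-02  1.04461291e+02] 83.73834150622913
lid 1414 [400.7 351.6] [382.8 333.4  64.9] [418.7 369.9  69.7]
knob 1158 [480.  300.4] [460.9 281.   66.1] [499.  319.9  77.1]
red 360 [336.3 272.6] tip [349.8 275.1] 132.54891330256726 ang cen 190.95797561594506 tip 191.01905414376557 axis 188.8391470784618 lid 147.1245855603498 94.35031603915729
0 6 178 [59.65290441 73.32807197 77.7465192  79.19936183]
9 14 490 [59.36031432 64.67594707 65.346006   65.84056427]
16.5 19 295 [32.353122   45.90707704 46.86584544 47.53583362]
```

View pics/w5.png

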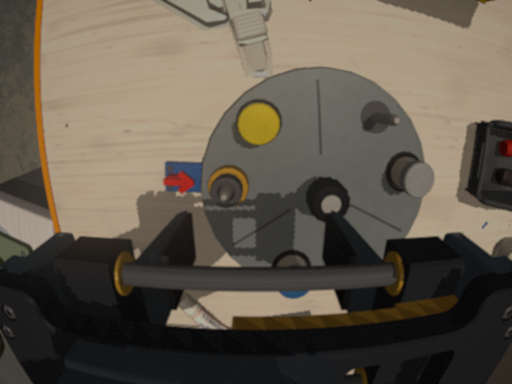

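The view shows both collars stacked on the post at (228,187), the yellow pot seated at (259,123), knob at (328,198), and arrow at (180,182). The steel collar's top is at z≈66, so the stack is home. Next I'll grip the knob; it needs about +43.9° of turn.

Call:
move_arm(plan=[[[3.2,0.4,0],0,0],[[3.2,0.5,-2],0,0],[[0,0,-3],0,0],[[0,0,-2],0,0],[[0,0,0],0,0]])

```text
time_s: 14.0
ee_pos: [476.4, 297.9, 76.5]
ee_rot: [-179.5, 0.1, 104.5]
force: [0.4, 0.3, 0.2]
gripper_width: 91.2
gripper_force: 0.0
```

Call:
move_arm(plan=[[[0,0,-2],0,0],[[0,0,-1.4],0,0],[[0,0,-0.4],0,0],[[0,0,0],0,0.3]])

```text
time_s: 14.4
ee_pos: [479.2, 299.6, 42.3]
ee_rot: [-180.0, 0.0, 104.5]
force: [-0.1, 0.5, 0.4]
gripper_width: 86.2
gripper_force: 0.0
```

Call:
move_arm(plan=[[[0,0,0],0,1],[[0,0,0],0,1],[[0,0,0],0,1],[[0,0,0],0,1],[[0,0,0],0,1]], squeeze=35)

```text
time_s: 14.9
ee_pos: [479.6, 299.6, 42.2]
ee_rot: [180.0, -0.0, 104.5]
force: [-0.1, -0.1, -0.5]
gripper_width: 45.8
gripper_force: 0.0
```

Call:
move_arm(plan=[[[0,0,0],0,1],[[0,0,0],2,1],[[0,0,0],2,1],[[0,0,0],2,1],[[0,0,0],2,1]])

```text
time_s: 15.4
ee_pos: [479.8, 299.6, 42.0]
ee_rot: [180.0, -0.0, 112.6]
force: [-0.6, 0.2, -0.1]
gripper_width: 37.0
gripper_force: 35.0
```

Call:
move_arm(plan=[[[0,0,0],3,1],[[0,0,0],3,1],[[0,0,0],3,1],[[0,0,0],3,1],[[0,0,0],3,1]])

```text
time_s: 15.9
ee_pos: [480.2, 299.9, 42.1]
ee_rot: [179.9, 0.0, 127.6]
force: [0.7, 1.2, -0.6]
gripper_width: 37.2
gripper_force: 35.0
```

Call:
move_arm(plan=[[[0,0,0],3,1],[[0,0,0],3,1],[[0,0,0],3,1],[[0,0,0],3,1],[[0,0,0],2,1]])

```text
time_s: 16.4
ee_pos: [480.6, 300.2, 42.1]
ee_rot: [179.9, 0.0, 141.6]
force: [3.2, 1.4, -1.4]
gripper_width: 37.0
gripper_force: 35.0
```

Call:
move_arm(plan=[[[0,0,0],1,1],[[0,0,0],0,1],[[0,0,0],0,1]])

```text
time_s: 16.7
ee_pos: [480.6, 300.2, 42.1]
ee_rot: [179.9, 0.1, 142.5]
force: [4.2, 4.5, -2.8]
gripper_width: 37.2
gripper_force: 35.0
```

```bash
python3 - <<'E'
from h import *
s=env.state(); print(s['time_s'],s['ee_pos'],s['ee_rot'],s['torque'],s['gripper_force'])
p=cam('wrist','w6.png'); 
try: survey(p,(388,295),(480,300))
except Exception as e: print(e)
for k in ['pot_yellow','pointer','seat_a']: print(k,[(d['score'],d['point'],at_z(p,d['point'],30,True).round(1)) for d in env.landmark_of(p,k)[:2]])
p=cam('top','t6.png');P=cloud(p);f=p['frame'].astype(int)
m=(f[...,0]>f[...,2]+50)&(f[...,1]>f[...,2]+40)&(P[...,2]>60)&(np.hypot(P[...,0]-388,P[...,1]-295)<40); print('top',m.sum(),P[m].mean(0) if m.any() else '')
E
```

```text
16.7 [480.58616225 300.22273979  42.05010205] [1.79856296e+02 5.68388003e-02 1.42533062e+02] [ 0.45704943 -0.66029972  0.11296302] 34.99915285035968
lid 3502 [385.7 291.5] [367.7 273.2  60. ] [403.7 309.8  69.6]
knob 2855 [477.6 302. ] [457.  280.1  66. ] [498.2 323.9  79.9]
red 800 [336.4 272.7] tip [350.4 275. ] 130.07357708945102 ang cen 191.7259823538041 tip 192.0103596817513 axis 189.47730034830988 lid 186.53408904023132 92.50401544064266
pot_yellow [(0.79, [155.1, 126.2], array([386.8, 289.7,  30. ]))]
pointer [(0.7, [105.3, 97.0], array([348.2, 275. ,  30. ])), (0.54, [124.6, 214.2], array([416.7, 230.2,  30. ]))]
seat_a [(0.89, [224.4, 328.6], array([537. , 221.5,  30. ]))]
top 0
```

View pics/w6.png

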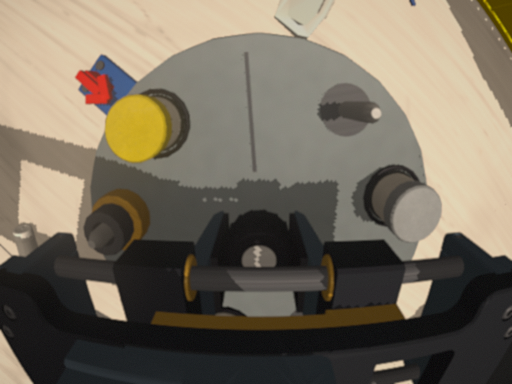

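The view shows the yellow pot at (137,127), still short of the arrow at (97,87), with the collars at (110,228) and the knob gripped. About 5.7° remains.

Call:
move_arm(plan=[[[0,0,0],2,1],[[0,0,0],2,1],[[0,0,0],1.2,1],[[0,0,0],0.5,1],[[0,0,0],0,1]])

```text
time_s: 17.45
ee_pos: [480.7, 300.4, 42.1]
ee_rot: [179.8, 0.1, 148.2]
force: [4.3, 3.7, -3.6]
gripper_width: 37.6
gripper_force: 35.0
```

Call:
move_arm(plan=[[[0,0,0],0,1],[[0,0,0],0,1],[[0,0,0],0,1]])

```text
time_s: 17.75
ee_pos: [480.7, 300.4, 42.0]
ee_rot: [179.8, 0.1, 148.2]
force: [4.9, 4.9, -3.5]
gripper_width: 36.8
gripper_force: 35.0
```

```bash
python3 - <<'E'
from h import *
A=np.array([480,300.4]); ang=lambda q:np.degrees(np.arctan2(*(np.array(q)[:2]-A)[::-1]))%360
s=env.state(); print(s['time_s'],s['ee_pos'],s['ee_rot'],s['torque'],s['gripper_force'],s['force'])
p=cam('wrist','w7.png'); P,o=survey(p,(387,283),(480,300)); Z=P[...,2]; print('lid ang',ang(o['lid']))
# platter axis from post tops
f=p['frame'].astype(int); red=(f[...,0]>f[...,1]+60)&(f[...,2]<f[...,0]-60)&(np.hypot(P[...,0]-338,P[...,1]-272)<30)&(Z>25)
q=P[red]; print('red ang',ang(q.mean(0)), ang((q.max(0)+q.min(0))/2))
for k in ['pot_yellow','pointer']: print(k,[(d['score'],at_z(p,d['point'],34 if k[1]=='o' and k[2]=='t' else 30,True).round(1),ang(at_z(p,d['point'],30,True))) for d in env.landmark_of(p,k)[:1]])
blue=(f[...,2]>f[...,0]+25)&(np.hypot(P[...,0]-345,P[...,1]-273)<45); q=P[blue|red]; r=cv2.minAreaRect(q[:,:2].astype(np.float32)); print('tongue',r,ang(r[0]))
c=circ(P[(np.hypot(P[...,0]-480,P[...,1]-300)>116)&(np.hypot(P[...,0]-480,P[...,1]-300)<130)&(Z>26)&(Z<34)][:,:2]); print(c)
E
```

```text
17.75 [480.68464606 300.40892533  42.03784793] [1.79840417e+02 6.64957614e-02 1.48204242e+02] [ 0.44258159 -0.71848648 -0.04560021] 34.99910067082965 [ 4.8549749   4.89415876 -3.5393322 ]
lid 3520 [387.  282.3] [369.  264.2  60. ] [405.  300.5  69.7]
knob 2863 [477.4 302. ] [457.7 280.1  66. ] [497.  323.9  80. ]
red 845 [336.3 272.6] tip [350.5 274.9] 129.77084310597857 ang cen 191.7718422238921 tip 192.0782509205181 axis 190.06393558134477 lid 192.30771196514823 92.51349748537066
lid ang 191.00196400883826
red ang 190.96107031504005 190.8732798822848
pot_yellow [(0.97, array([388.9, 284.1,  34. ]), np.float64(190.90275113052337))]
pointer []
tongue ((336.68890380859375, 272.3099670410156), (45.85472106933594, 32.83332061767578), 11.485140800476074) 191.0898029158595
(array([479.7977708 , 300.31907001]), np.float64(119.75121259449038))
```

View pics/w7.png

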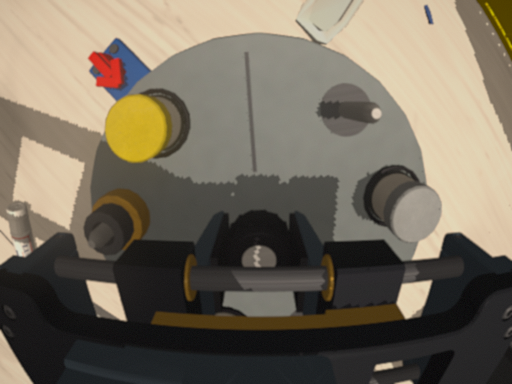

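The arrow at (107,70) now points straight at the yellow pot at (137,127): pot at 191.0°, arrow at 191.0°. The collars are stacked at (110,228), the pots are seated and the grip is held.

```bash
python3 -c "
from workcell import env
print(env.job_done())"
```

```text
the job is handed in; nothing more can be done
None
```

The job is handed in: the brass collar and then the steel collar are fully home on the yellow-lidded pot's post, and the carousel is turned so that pot stands at the red arrow (both measured at 191.0°), with the gripper still holding the knob.

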